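# Eject the wide-bore well insert

## Task

Free the insert with the wide bore from the dry block: press down the black key directly in front of its well so that the ejector pin pushes it up from below, then grip the raised insert, lift it out and set it down upright in the shallow steel tray. Do not drop it, and leave the narrow-bore insert down in its well.

Things in the scene. Friction and masses are not known exactly. Their poses are not given: they have to be found in the camera images.
- ejector_block: Aluminium dry block on a grey base, fixed, 130 x 210 mm, 69 mm high. Origin: centre of its underside at worktop height; x from the keys to the wells, y along the row, z up. Three 33 mm wells at x = +32, y = +62, 0, -62 mm; well floor 28 mm above the origin, mouth (block top) at 69 mm. The middle well is empty; which outer well holds which insert varies. An ejector pin comes up through a hole in each well floor.
- key_row (a point): Centre of the top of the middle key when up; fixed to the block (block x = -40, y = 0, 62 mm up). Each well has its own black key, a 36 x 38 mm pad, 72 mm in front of it (-x, same y); all start up. Pressed straight down 22 mm (6 to 8 N) to 40 mm above the worktop, a key drives the pin up and lifts its insert 21 mm; key, pin and insert stay there when the key is let go.
- wide_insert: Insert to take out: plain steel cylinder, 30 mm in diameter, 40 mm tall, with a wide (22 mm) blind bore in its top; about 80 g. Origin: centre of its underside; z up its axis. It starts in an outer well with its top 1 mm below the block's top, where it cannot be gripped; once ejected it stands 20 mm proud, to be gripped across its outside.
- narrow_insert: The insert to leave alone: same steel cylinder, 30 mm in diameter, 40 mm tall, but with a narrow blind bore (8 mm) in its top. Origin: centre of its underside; z up. In the other outer well.
- tray: Shallow square steel tray, fixed, 158 x 158 mm outside, walls 4 mm thick and 16 mm high, floor 4 mm thick. Origin: centre of its underside at worktop height; x and y along its sides, z up.
There are look-alikes about, which are no part of the job. Leave any turquoise look-alike of the wide_insert alone. There is more than one size of the tray; the one meant has the size given above.

How it is judged:
By the outcome, as a careful person would: the job done as asked, in the order asked, and still so for the second after the job is handed in, with the robot touching nothing.
It also fails if it takes over 50 s, if anything falls off the work surface, if the arm or the gripper's body presses on something with over 40 N, if the wrist force passes 120 N, or if a joint passes its speed limit or range.

## Robot

A 6-joint arm with a two-finger parallel gripper is mounted at the origin on a cart in front of the work surface, level with it; the furniture and walls round the work are solid. World frame = base frame: x ahead of the robot, y to its left, z up, the work surface at z = 0. Lengths are in m, angles in degrees, forces in N, time in s.
With the tool pointing down it reaches from about 0.35 to 0.875 m from the base axis. Payload 15.5 kg.
Tool frame: the origin (TCP) lies midway between the tips of the shut fingers; the grasp point (between the pads) lies 19 mm behind it; x points along the fingers, y is the direction in which the jaws open and shut, and the axes are right-handed (so a half turn about x gives the same grasp; the last joint's range is limited). The gripper opens to 85 mm and grips with 20 to 120 N. Pads are 22 mm wide; open, the fingers measure 114 mm over their backs; the gripper's body (76 mm by 85 mm) begins 54 mm behind the grasp point. The pads swing forward as they close: fully open they stand 13 mm farther back than shut.
Start: joints at [-71.362, 28.281, 77.091, -0, 74.628, -5.472], TCP at [0.255, -0.57, 0.231] pointing down, gripper open.
Joint ranges: [-166.48, 166.48], [-47.26, 123.95], [12.59, 153.08], [-70.14, 250.14], [6.76, 159.57], [-176.63, 176.63]. Speed limits (degrees/s): [108.29, 108.29, 147.25, 172.46, 172.46, 172.46].

## Interface

Orientations are given as a 3x3 rotation matrix whose columns are the frame's x, y, z axes.
In Python, from cell import bot, vision, nets gives the robot as it stands.
- The arm moves only by the shell command python3 -m inch 'ROWS' [FORCE]. ROWS is a JSON object of lists of equal length, an entry for each row: "fingers": the finger opening in cm, from 0 to 8.54; "xyz": the shift along the tool's x, y, z in cm, a list of three; "yaw": the turn about the tool's x in rad. In form: {"fingers": [fingers, ...], "xyz": [[dx, dy, dz], ...], "yaw": [yaw, ...]}. A call has 1 to 8 rows; each row is the pose to reach, as a shift and turn from the pose commanded when the call began, along the tool's axes at that moment; what a row does not reach only later rows make up. A row lasts 1/10 s, in which the tool goes at most 50 mm and 8.59 degrees, less where a joint would pass 70% of its speed; a pose out of reach is approached as far as the arm can. A call with a gripper value outside its range is refused whole. The fingers move at their own pace and stop on an object; FORCE is the grip in N (left out, the last holds). Time passes only in rows, so rows that repeat a pose let the fingers close. It gives the time, the measured TCP pose, the force and the opening at its end, in the units of the state.
- bot.get_state(): the state, without advancing time (a new reading comes with each control period).
- vision.camera(name): name is "scene" or "top" or "wrist"; returns a dict with "frame" (480x640x3 uint8, red, green, blue), "K" (3x3 intrinsics, pixels), "R" (3x3) and "t" (3): a world point X has camera coordinates R X + t. Camera axes: x right, y down, z forward; pixel columns grow to the right and rows downward; lengths in m; the calibration is good to about 2 mm. The wrist camera is an equidistant fisheye: a pixel r from the principal point sees the ray r / f radians off the axis. A picture is of the moment at which its call begins. There is no depth.
- bot.hand_in(): hands the job in, once; it reports no verdict.
Trained networks look in the newest picture that a camera, given by its name, has taken for a name from the list of things; names that differ only in an ending like _2 or _b are one class to them, and where a whole thing is asked for, a point or a joint stands for the part that bears it (a point fixed in the world has none). Each returns a list of dicts, best first, with "score" (0 to 1); they miss things now and then, are a little off and sometimes report something else, mostly with a low value. They report only what shows in the picture. A call takes as long as a camera call. They do not tell look-alikes from the thing itself.
- nets.spot_in(camera, label): "bbox" ([centre column, centre row, width, height] in pixels, round what is visible of it).
The state is a dict: "time": time; "joints": joint angles; "joint_velocities": joint speeds; "joint_efforts": joint torques, N m; "eef_pos": TCP position; "eef_rot": TCP orientation; "ft_force": force on the tool from outside, world axes, zero at the start; "wrist_torque": the same for the moment, N m; "width": opening from 0.0 (shut) to 1.0 (fully open).
Only numpy, scipy, OpenCV 4.12 (cv2) and the standard library are available. Lean on these libraries where they do the work, as an engineer would, in place of code of your own. Each camera call takes 0.05 s, during which the arm holds its last target.

## Working session

There is one attempt and no reset: what is moved stays moved. The work goes in short steps, Python scripts to look and compute and a shell command to move; the robot and the scene stay as the last step left them, time stands still between calls to the robot, and variables do not carry over. Pictures are saved under pics/ and viewed, and the job is handed in when it is done.

```bash
mkdir -p pics; ls; python3 - <<'E'
from cell import bot, vision, nets
import cv2
for c in ["scene","top","wrist"]:
    d=vision.camera(c); cv2.imwrite(f"pics/{c}0.png",d["frame"][:,:,::-1])
    print(c,d["K"].tolist(),d["R"].round(4).tolist(),d["t"].round(4).tolist())
    for l in ["ejector_block","wide_insert","narrow_insert","tray","key_row"]:
        try: print(l,[(round(x["score"],2),[round(v) for v in x["bbox"]]) for x in nets.spot_in(c,l)])
        except Exception as e: print(l,e)
s=bot.get_state(); print(s)
E
```

```text
pics
scene [[555.889685390259, 0.0, 324.5788777640271], [0.0, 555.889685390259, 243.17826687651274], [0.0, 0.0, 1.0]] [[-0.4554, -0.8902, -0.0107], [-0.5575, 0.2945, -0.7762], [0.6941, -0.3476, -0.6304]] [0.3036, 0.3815, 0.7309]
ejector_block [(0.86, [366, 276, 97, 106])]
wide_insert [(0.58, [434, 227, 16, 18]), (0.46, [366, 228, 15, 21])]
narrow_insert [(0.57, [345, 269, 16, 11])]
tray [(0.96, [222, 273, 82, 57]), (0.75, [258, 342, 118, 95])]
key_row [(0.82, [365, 277, 96, 111])]
top [[569.0193677842894, 0.0, 319.1115518358623], [0.0, 569.0193677842894, 239.44786907879987], [0.0, 0.0, 1.0]] [[0.0207, -0.9997, -0.0093], [-0.9986, -0.0202, -0.0489], [0.0487, 0.0103, -0.9988]] [0.0292, 0.5709, 0.9341]
ejector_block [(0.78, [366, 276, 142, 109])]
wide_insert [(0.88, [404, 191, 20, 21]), (0.8, [476, 237, 25, 19]), (0.75, [400, 248, 23, 17])]
narrow_insert [(0.62, [325, 269, 21, 21])]
tray [(0.76, [219, 166, 82, 82]), (0.7, [204, 282, 100, 100])]
key_row [(0.88, [366, 278, 149, 109])]
wrist [[371.64829954431775, 0.0, 314.3812026327209], [0.0, 371.64829954431775, 239.18089780543423], [0.0,
[... 285 characters left out ...]
04,
        7.46285528e+01, -5.47198492e+00]), 'joint_velocities': array([ 0.06199645, -0.09643977,  0.02075077,  0.00506281,  0.0439122 ,
        0.02568776]), 'joint_efforts': array([-3.67299712e-03, -8.82023335e+01, -3.84255803e+01, -3.64145099e-04,
        7.27884253e-04,  3.92765159e-06]), 'eef_pos': array([ 0.25530323, -0.57047211,  0.23128893]), 'eef_rot': array([[-7.39487200e-06,  4.08491873e-01, -9.12761957e-01],
       [ 1.77245870e-06, -9.12761957e-01, -4.08491873e-01],
       [-1.00000000e+00, -4.63857798e-06,  6.02572286e-06]]), 'ft_force': array([ 0.32328213, -0.4246252 ,  0.13861629]), 'wrist_torque': array([-0.03130589, -0.03216011,  0.02010155]), 'width': 1.0047578447304117}
```

```bash
python3 - <<'E'
import cv2
a=cv2.imread("pics/top0.png")
cv2.imwrite("pics/topc.png",cv2.resize(a[110:350,140:500],None,fx=2.2,fy=2.2,interpolation=cv2.INTER_CUBIC))
a=cv2.imread("pics/scene0.png")
cv2.imwrite("pics/scenec.png",cv2.resize(a[190:400,160:480],None,fx=2.5,fy=2.5,interpolation=cv2.INTER_CUBIC))
E
```

```text
(no output)
```

View pics/top0.png

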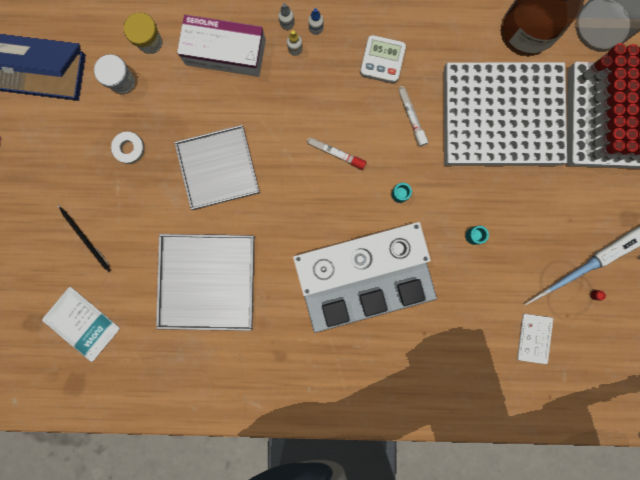

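View pics/topc.png

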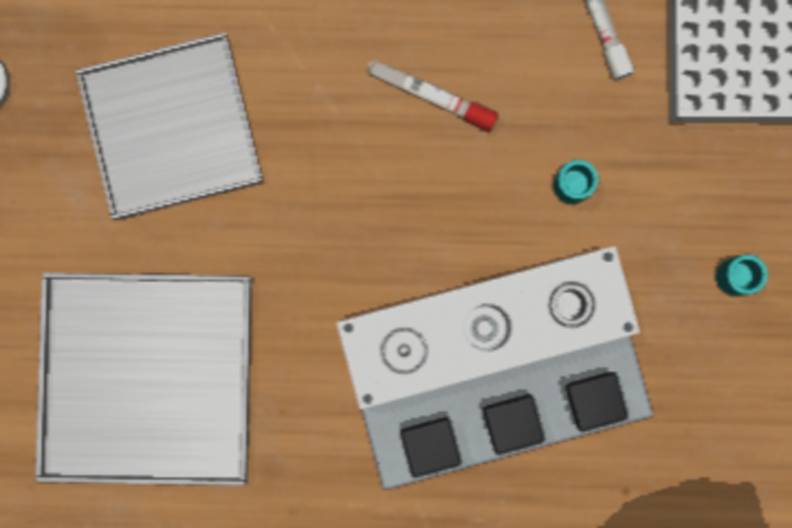

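View pics/scenec.png

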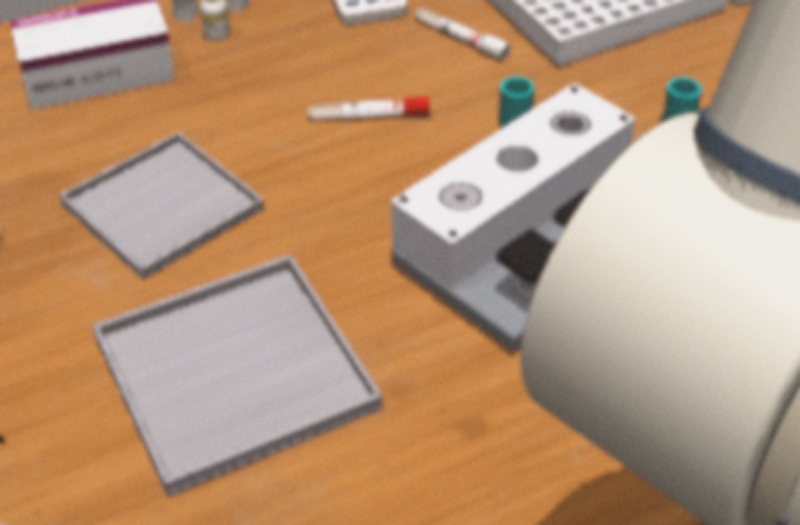

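```bash
cat > h.py <<'E'
import numpy as np, cv2
from scipy.optimize import least_squares
def back(d,px,z):
    ray=np.linalg.inv(d["K"])@np.array([px[0],px[1],1.]); c=-d["R"].T@d["t"]; r=d["R"].T@ray
    return c+r*(z-c[2])/r[2]
def proj(d,X):
    X=np.atleast_2d(X); c=X@d["R"].T+d["t"]; p=c@d["K"].T; return p[:,:2]/p[:,2:]
def b2w(p,B):
    B=np.atleast_2d(B); c,s=np.cos(p[2]),np.sin(p[2])
    return np.c_[p[0]+c*B[:,0]-s*B[:,1],p[1]+s*B[:,0]+c*B[:,1],B[:,2]]
E
python3 - <<'E'
from h import *
from cell import bot, vision
d=vision.camera("top")
C=lambda l:np.array(l)/2.2+[140,110]
im=C([(404,351),(488,327),(571,304),(430,446),(513,423),(597,401)])
B=np.array([[.032,.062,.069],[.032,0,.069],[.032,-.062,.069],[-.04,.062,.062],[-.04,0,.062],[-.04,-.062,.062]])
f=least_squares(lambda p:(proj(d,b2w(p,B))-im).ravel(),[.6,-.1,0])
p=f.x; print("block",p[:2],np.degrees(p[2]),f.fun.round(1))
print("wells/keys",b2w(p,B).round(4).tolist())
for n,c in [("big",[(43,274),(251,278),(246,483),(37,480)]),("small",[(78,72),(226,35),(262,181),(115,217)])]:
    W=np.array([back(d,q,.016) for q in C(c)]); print(n,W.mean(0).round(4),[round(np.linalg.norm(W[i]-W[i-1])*1e3) for i in range(4)],W.round(3)[:,:2].tolist())
a=d["frame"][:,:,::-1].copy()
x0,y0,s=285,210,5
a=cv2.resize(a[y0:y0+120,x0:x0+160],None,fx=s,fy=s,interpolation=cv2.INTER_CUBIC)
th=np.linspace(0,2*np.pi,60)
def draw(P,col):
    q=((proj(d,b2w(p,P))-[x0,y0]+.5)*s).astype(int); cv2.polylines(a,[q.reshape(-1,1,2)],True,col,1)
for b in B[:3]: draw(np.c_[b[0]+.0165*np.cos(th),b[1]+.0165*np.sin(th),0*th+b[2]],(0,0,255))
for b in B[3:]: draw(b+np.array([[.018,.019,0],[.018,-.019,0],[-.018,-.019,0],[-.018,.019,0]]),(0,255,0))
draw(np.array([[.065,.105,.069],[.065,-.105,.069],[0,-.105,.069],[0,.105,.069]]),(255,0,0))
cv2.imwrite("pics/ov.png",a)
E
```

```text
block [ 0.50830788 -0.0358308 ] 16.4844684909985 [-0.3 -0.6 -0.3 -0.2  0.1 -0.2 -0.   0.4  0.3  0.5  0.1  0. ]
wells/keys [[0.5214, 0.0327, 0.069], [0.539, -0.0268, 0.069], [0.5566, -0.0862, 0.069], [0.4524, 0.0123, 0.062], [0.47, -0.0472, 0.062], [0.4875, -0.1066, 0.062]]
big [0.4956 0.2279 0.016 ] [155, 158, 154, 157] [[0.573, 0.307], [0.573, 0.149], [0.419, 0.149], [0.418, 0.306]]
small [0.6877 0.2139 0.016 ] [115, 117, 116, 115] [[0.728, 0.286], [0.759, 0.173], [0.647, 0.143], [0.617, 0.254]]
```

View pics/ov.png

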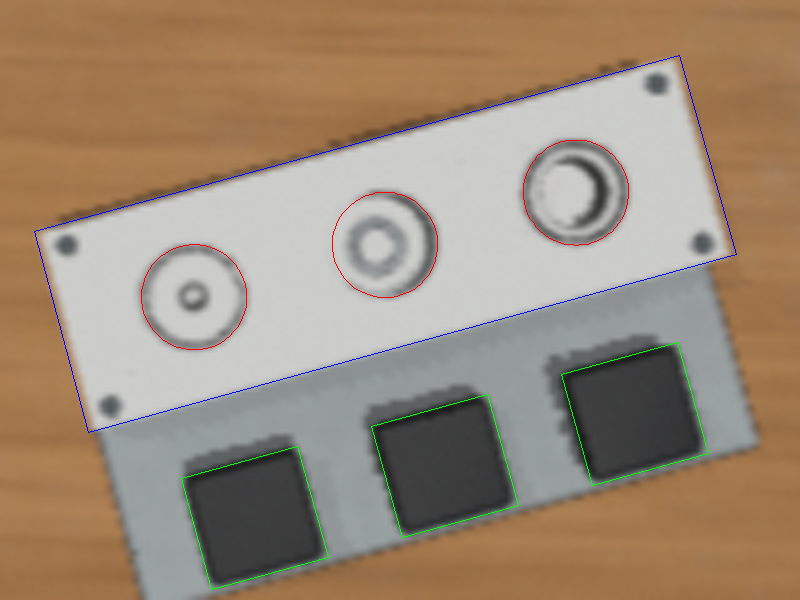

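The candidates for the wide insert in the top image are:
- **Right well, (400,248):** steel, with a wide bore.
- **Left well, (325,269):** steel, with a narrow bore.
- **Look-alikes, (403,192) and (478,236):** turquoise.

The enlarged crop confirms that the right well (block y = -62) holds the wide one. Its key is at about px (411,292).

For the tray, the one at (204,282) measures about 157 mm and matches the description. The one at (219,166) is only about 116 mm.

Next I'll close the fingers and move above the key.

```bash
python3 -m inch '{"fingers":[0,0,0,0,0,0,0,0],"xyz":[[0,-4,-5],[0,-33,-40],[0,-33,-40],[0,-33,-40],[0,-33,-40],[0,-33,-40],[0,-33,-40],[0,-33,-40]],"yaw":[0,0,0,0,0,0,0,0]}' 40
cat > go.py <<'E'
import sys
from h import *
from cell import bot
s=bot.get_state(); t=np.array([float(v) for v in sys.argv[1:4]])
print("pos",s["eef_pos"].round(4),"shift cm",(s["eef_rot"].T@(t-s["eef_pos"])*100).round(2),"w",round(s["width"],3),"F",s["ft_force"].round(1),"t",s["time"])
E
python3 go.py .4875 -.1066 .09
```

```text
time: 1.75
eef_pos: [0.4337, -0.2104, 0.2315]
eef_rot: [[0.001, 0.408, -0.913], [-0.0, -0.913, -0.408], [-1.0, 0.001, -0.0]]
ft_force: [1.4, -0.9, -0.0]
width: 0.002
pos [ 0.4337 -0.2104  0.2315] shift cm [14.15 -7.29 -9.14] w 0.002 F [ 1.4 -0.9 -0. ] t 1.75
```

```bash
python3 -m inch '{"fingers":[0,0,0,0,0,0],"xyz":[[0,-5,-6],[0,-5,-6],[0,-5,-6],[0,-5,-6],[0,-5,-6],[0,-5,-6]],"yaw":[0,0,0,0,0,0]}'
python3 go.py .4875 -.1066 .075
```

```text
time: 2.35
eef_pos: [0.4672, -0.1429, 0.2313]
eef_rot: [[-0.0, 0.407, -0.913], [-0.0, -0.913, -0.407], [-1.0, 0.0, 0.0]]
ft_force: [0.6, -0.1, -0.4]
width: 0.0
pos [ 0.4672 -0.1429  0.2313] shift cm [15.63 -2.49 -3.34] w 0.0 F [ 0.6 -0.1 -0.4] t 2.35
```

```bash
python3 -m inch '{"fingers":[0,0,0,0,0,0,0,0],"xyz":[[3,-2.5,-3.3],[7,-2.5,-3.3],[11,-2.5,-3.3],[15,-2.5,-3.3],[15.6,-2.5,-3.3],[15.6,-2.5,-3.3],[15.6,-2.5,-3.3],[15.6,-2.5,-3.3]],"yaw":[0,0,0,0,0,0,0,0]}'
python3 go.py .4875 -.1066 .040
python3 - <<'E'
from cell import vision
import cv2
d=vision.camera("top");cv2.imwrite("pics/t1.png",cv2.resize(d["frame"][200:360,280:480,::-1],None,fx=3,fy=3))
d=vision.camera("wrist");cv2.imwrite("pics/w1.png",d["frame"][:,:,::-1])
E
```

```text
time: 3.15
eef_pos: [0.4884, -0.1063, 0.0771]
eef_rot: [[0.003, 0.408, -0.913], [-0.001, -0.913, -0.408], [-1.0, 0.002, -0.002]]
ft_force: [0.1, -0.4, -0.5]
width: -0.0
pos [ 0.4884 -0.1063  0.0771] shift cm [ 3.71 -0.02  0.1 ] w -0.0 F [ 0.1 -0.4 -0.5] t 3.15
```

View pics/w1.png

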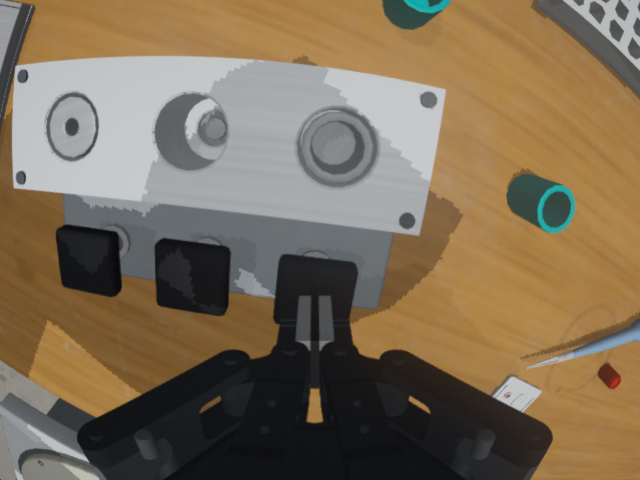

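The wrist view shows the shut fingertips at (315,300), over the right key at (316,290). That key is directly in front of the wide-bore insert at (337,147). I'll press it down.

```bash
python3 -m inch '{"fingers":[0,0,0,0,0,0,0,0],"xyz":[[0.7,0,0],[1.3,0,0],[1.9,0,0],[2.5,0,0],[3.1,0,0],[3.5,0,0],[3.5,0,0],[3.5,0,0]],"yaw":[0,0,0,0,0,0,0,0]}'
python3 go.py .4875 -.1066 .040
```

```text
time: 4.05
eef_pos: [0.4875, -0.1058, 0.04]
eef_rot: [[0.0, 0.409, -0.913], [-0.0, -0.913, -0.409], [-1.0, 0.0, -0.0]]
ft_force: [0.2, -0.4, 4.3]
width: 0.003
pos [ 0.4875 -0.1058  0.04  ] shift cm [-0.    0.07  0.04] w 0.003 F [ 0.2 -0.4  4.3] t 4.05
```

```bash
python3 -m inch '{"fingers":[0,0,0],"xyz":[[0.1,0,0],[0.15,0,0],[0.15,0,0]],"yaw":[0,0,0]}'
python3 -m inch '{"fingers":[0,0,0,0,0,0,0],"xyz":[[-2,0,0],[-5,0,0],[-9,0,0],[-12,0,0],[-12,0,0],[-12,0,0],[-12,0,0]],"yaw":[0,0,0,0,0,0,0]}'
python3 go.py .5566 -.0862 .11
python3 - <<'E'
from cell import vision
import cv2
d=vision.camera("wrist");cv2.imwrite("pics/w2.png",d["frame"][:,:,::-1])
d=vision.camera("scene");cv2.imwrite("pics/s2.png",cv2.resize(d["frame"][190:400,260:480,::-1],None,fx=2.5,fy=2.5))
E
```

```text
time: 4.35
eef_pos: [0.4877, -0.1058, 0.0397]
eef_rot: [[0.001, 0.409, -0.913], [-0.0, -0.913, -0.409], [-1.0, 0.001, -0.001]]
ft_force: [-5.7, 1.3, 37.9]
width: -0.004
time: 5.05
eef_pos: [0.4867, -0.1055, 0.1576]
eef_rot: [[-0.002, 0.408, -0.913], [0.001, -0.913, -0.408], [-1.0, -0.001, 0.001]]
ft_force: [-0.0, -0.5, 0.2]
width: 0.001
pos [ 0.4867 -0.1055  0.1576] shift cm [ 4.75  1.1  -7.17] w 0.001 F [-0.  -0.5  0.2] t 5.05
```

View pics/w2.png

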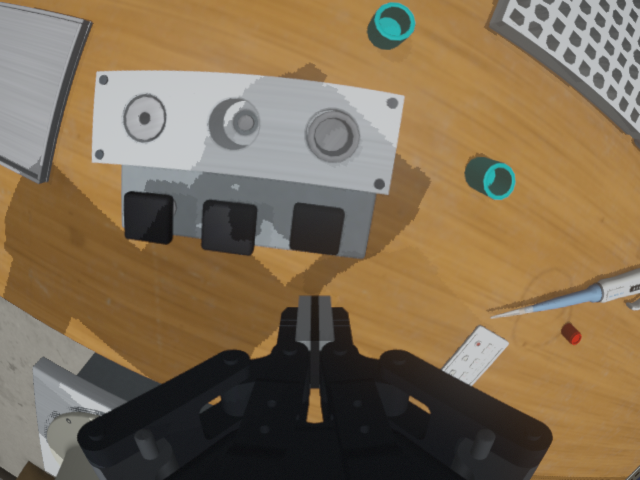

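```bash
python3 - <<'E'
import cv2
a=cv2.imread("pics/w2.png");b=cv2.imread("pics/top0.png")
x=cv2.resize(a[60:270,90:410],None,fx=2.5,fy=2.5,interpolation=cv2.INTER_CUBIC);cv2.imwrite("pics/w2c.png",x)
E
```

```text
(no output)
```

View pics/w2c.png

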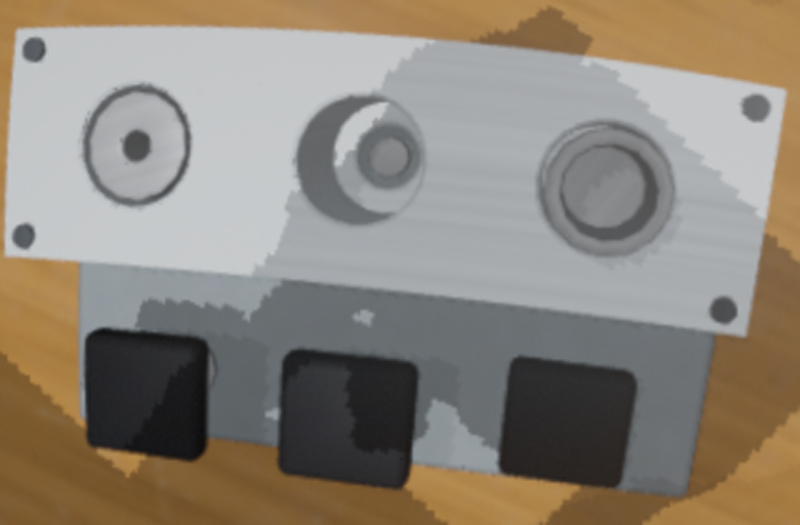

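View pics/s2.png

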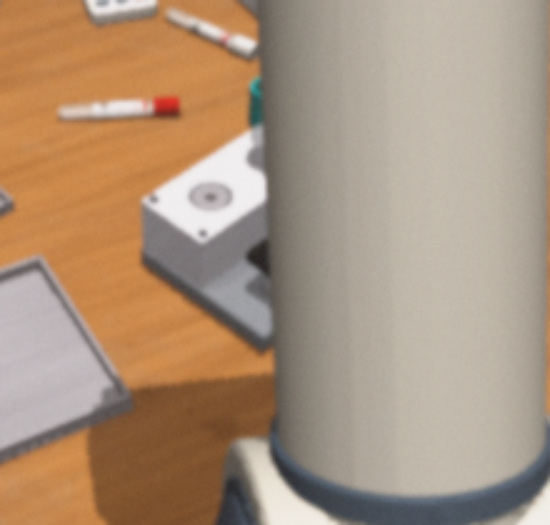

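The right key is now down, and the insert at crop (607,188) stands proud and larger than before. The narrow one at (137,145) is unchanged. Next I'll move over it with the fingers partly open.

```bash
python3 -m inch '{"fingers":[5.5,5.5,5.5,5.5,5.5,5.5,5.5],"xyz":[[0,0.5,-3],[0,1.1,-6],[0,1.1,-7.2],[1.5,1.1,-7.2],[3,1.1,-7.2],[3,1.1,-7.2],[3,1.1,-7.2]],"yaw":[0,0,0,0,0,0,0]}'
python3 go.py .5566 -.0862 .071
python3 - <<'E'
from cell import vision
import cv2
d=vision.camera("wrist");cv2.imwrite("pics/w3.png",d["frame"][:,:,::-1])
E
```

```text
time: 5.85
eef_pos: [0.557, -0.0863, 0.1284]
eef_rot: [[-0.002, 0.408, -0.913], [0.0, -0.913, -0.408], [-1.0, -0.001, 0.001]]
ft_force: [0.5, -0.2, -0.3]
width: 0.643
pos [ 0.557  -0.0863  0.1284] shift cm [ 5.74 -0.02  0.03] w 0.643 F [ 0.5 -0.2 -0.3] t 5.85
```

View pics/w3.png

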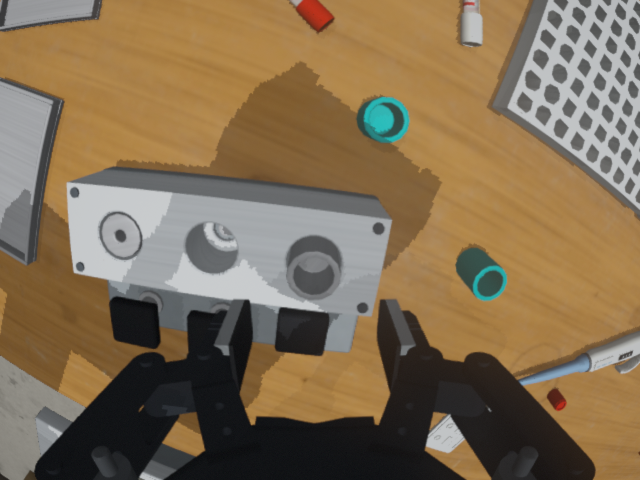

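The raised insert at (314,274) is centred between the fingers, at columns 235 to 393. I'll descend and grip it.

```bash
python3 -m inch '{"fingers":[5.5,5.5,5.5,5.5,5.5,5.5],"xyz":[[1.5,0,0],[3.2,0,0],[4.5,0,0],[5.6,0,0],[5.6,0,0],[5.6,0,0]],"yaw":[0,0,0,0,0,0]}'
python3 -m inch '{"fingers":[2.5,2.5,2.5,2.5,2.5,2.5,2.5],"xyz":[[0,0,0],[0,0,0],[0,0,0],[0,0,0],[0,0,0],[0,0,0],[0,0,0]],"yaw":[0,0,0,0,0,0,0]}' 40
python3 - <<'E'
from cell import vision
import cv2
d=vision.camera("wrist");cv2.imwrite("pics/w4.png",d["frame"][:,:,::-1])
E
```

```text
time: 6.5
eef_pos: [0.5577, -0.0864, 0.073]
eef_rot: [[-0.0, 0.408, -0.913], [0.0, -0.913, -0.408], [-1.0, -0.0, 0.0]]
ft_force: [0.5, 0.1, 1.0]
width: 0.644
time: 7.2
eef_pos: [0.5578, -0.0864, 0.0729]
eef_rot: [[0.0, 0.409, -0.913], [-0.0, -0.913, -0.409], [-1.0, 0.0, -0.0]]
ft_force: [0.5, 0.0, 3.8]
width: 0.335
```

View pics/w4.png

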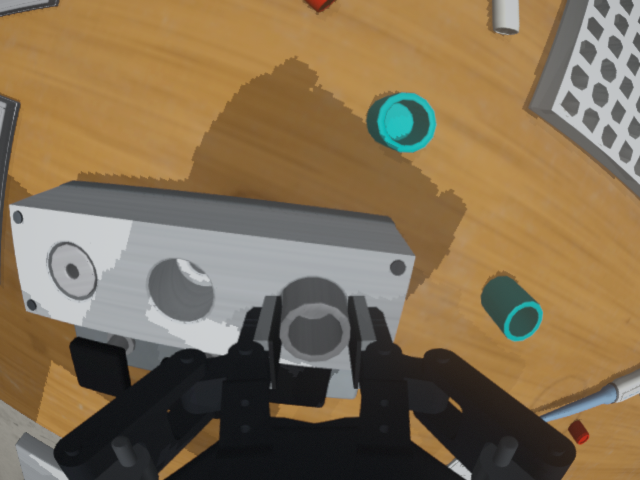

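```bash
python3 -m inch '{"fingers":[1.5,1.5,1.5,1.5],"xyz":[[0,0,0],[0,0,0],[0,0,0],[0,0,0]],"yaw":[0,0,0,0]}' 60
python3 -m inch '{"fingers":[1.5,1.5,1.5,1.5,1.5,1.5],"xyz":[[-0.5,0,0],[-1.5,0,0],[-3,0,0],[-5,0,0],[-6,0,0],[-6,0,0]],"yaw":[0,0,0,0,0,0]}'
python3 - <<'E'
from cell import vision
import cv2
d=vision.camera("wrist");cv2.imwrite("pics/w5.png",d["frame"][:,:,::-1])
E
```

```text
time: 7.65
eef_pos: [0.5577, -0.0864, 0.0728]
eef_rot: [[0.0, 0.408, -0.913], [-0.0, -0.913, -0.408], [-1.0, 0.0, -0.0]]
ft_force: [1.9, -0.7, 4.0]
width: 0.329
time: 8.25
eef_pos: [0.5582, -0.0865, 0.1343]
eef_rot: [[0.002, 0.408, -0.913], [-0.001, -0.913, -0.408], [-1.0, 0.001, -0.002]]
ft_force: [0.2, 0.3, -0.9]
width: 0.324
```

View pics/w5.png

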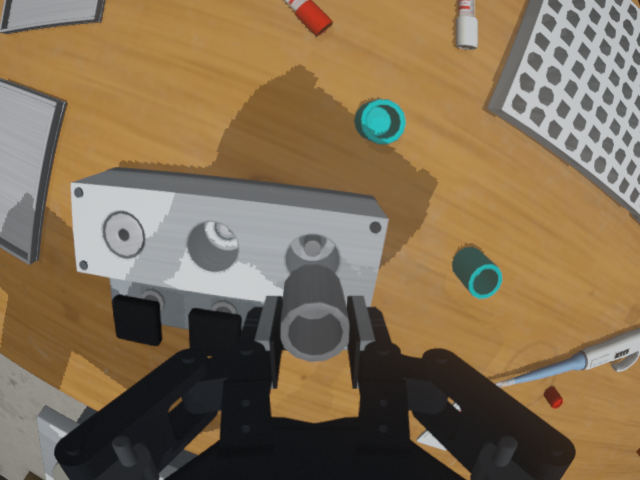

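The insert is held and clear of its well: it shows at (314,320), and the empty well and pin are visible at (312,255). Next I'll carry it to the tray.

```bash
python3 go.py .4956 .228 .1343; python3 -m inch '{"fingers":[1.5,1.5,1.5,1.5,1.5,1.5,1.5,1.5],"xyz":[[-1,-2,-0.5],[-1,-5,-1.2],[-1,-9,-2.1],[-1,-13,-3],[-1,-17,-4],[-1,-21,-5],[-1,-25,-5.8],[-1,-28,-6.4]],"yaw":[0,0,0,0,0,0,0,0]}'
python3 -m inch '{"fingers":[1.5,1.5,1.5,1.5],"xyz":[[0,-1.5,-0.3],[0,-2.8,-0.6],[0,-2.8,-0.6],[0,-2.8,-0.6]],"yaw":[0,0,0,0]}'
python3 go.py .4956 .228 .031
python3 - <<'E'
from cell import vision
import cv2
d=vision.camera("wrist");cv2.imwrite("pics/w6.png",d["frame"][:,:,::-1])
d=vision.camera("scene");cv2.imwrite("pics/s6.png",d["frame"][:,:,::-1])
E
```

```text
pos [ 0.5577 -0.0864  0.1332] shift cm [ -0.12 -31.23  -7.17] w 0.33 F [ 0.3  0.5 -1.3] t 8.3
time: 9.1
eef_pos: [0.5003, 0.1973, 0.1418]
eef_rot: [[-0.002, 0.409, -0.912], [-0.0, -0.912, -0.409], [-1.0, -0.0, 0.002]]
ft_force: [0.3, -0.5, -0.4]
width: 0.33
time: 9.5
eef_pos: [0.4958, 0.2227, 0.1425]
eef_rot: [[-0.0, 0.408, -0.913], [-0.0, -0.913, -0.408], [-1.0, 0.0, 0.0]]
ft_force: [0.1, 0.0, -1.5]
width: 0.325
pos [0.4958 0.2227 0.1425] shift cm [11.15 -0.49 -0.2 ] w 0.325 F [ 0.1  0.  -1.5] t 9.5
```

View pics/w6.png

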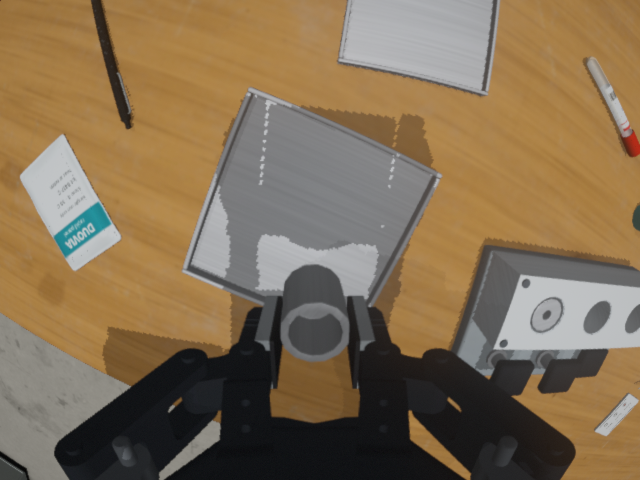

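View pics/s6.png

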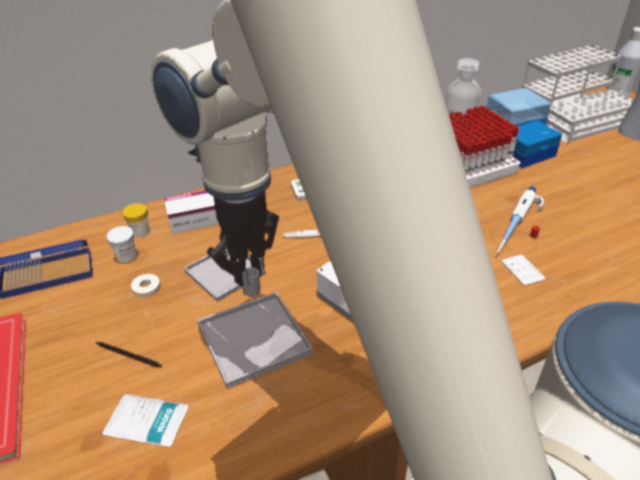

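The insert hangs upright in the fingers at (314,320) in the wrist view, over the large tray. I'll lower it to just above the floor and then creep down.

```bash
python3 -m inch '{"fingers":[1.5,1.5,1.5,1.5,1.5,1.5,1.5],"xyz":[[2,-0.5,-0.2],[5,-0.5,-0.2],[8,-0.5,-0.2],[10,-0.5,-0.2],[11,-0.5,-0.2],[11,-0.5,-0.2],[11,-0.5,-0.2]],"yaw":[0,0,0,0,0,0,0]}'
python3 -m inch '{"fingers":[1.5,1.5,1.5,1.5],"xyz":[[0.1,0,0],[0.2,0,0],[0.2,0,0],[0.2,0,0]],"yaw":[0,0,0,0]}'
```

```text
time: 10.3
eef_pos: [0.496, 0.2285, 0.0335]
eef_rot: [[0.001, 0.408, -0.913], [0.0, -0.913, -0.408], [-1.0, 0.0, -0.001]]
ft_force: [0.2, -1.8, -1.0]
width: 0.33
time: 10.7
eef_pos: [0.4955, 0.2288, 0.0311]
eef_rot: [[0.0, 0.409, -0.913], [0.0, -0.913, -0.409], [-1.0, 0.0, -0.0]]
ft_force: [-0.5, -0.6, -0.9]
width: 0.329
```

```bash
python3 -m inch '{"fingers":[1.5,1.5,1.5,1.5],"xyz":[[0.1,0,0],[0.2,0,0],[0.2,0,0],[0.2,0,0]],"yaw":[0,0,0,0]}'
python3 -m inch '{"fingers":[1.5,1.5,1.5],"xyz":[[0.1,0,0],[0.1,0,0],[0.1,0,0]],"yaw":[0,0,0]}'
```

```text
time: 11.1
eef_pos: [0.4956, 0.2289, 0.029]
eef_rot: [[0.0, 0.408, -0.913], [0.0, -0.913, -0.408], [-1.0, -0.0, -0.001]]
ft_force: [-1.5, 0.6, 6.6]
width: 0.325
time: 11.4
eef_pos: [0.4958, 0.229, 0.0288]
eef_rot: [[0.001, 0.409, -0.913], [0.001, -0.913, -0.409], [-1.0, 0.0, -0.001]]
ft_force: [-4.8, 0.5, 23.3]
width: 0.327
```

The insert is on the floor at 23 N. I'll relax 1 mm, open the fingers and check before retreating.

```bash
python3 -m inch '{"fingers":[1.5,1.5,1.5],"xyz":[[-0.1,0,0],[-0.1,0,0],[-0.1,0,0]],"yaw":[0,0,0]}' 20
python3 -m inch '{"fingers":[3.2,3.6,4.2,5,5.5,5.5,5.5],"xyz":[[0,0,0],[0,0,0],[0,0,0],[0,0,0],[0,0,0],[0,0,0],[0,0,0]],"yaw":[0,0,0,0,0,0,0]}'
python3 - <<'E'
from cell import vision
import cv2
d=vision.camera("wrist");cv2.imwrite("pics/w7.png",d["frame"][:,:,::-1])
E
```

```text
time: 11.7
eef_pos: [0.4957, 0.2289, 0.029]
eef_rot: [[0.001, 0.408, -0.913], [0.0, -0.913, -0.408], [-1.0, -0.0, -0.001]]
ft_force: [-0.5, 0.6, 8.0]
width: 0.325
time: 12.4
eef_pos: [0.4955, 0.2287, 0.0288]
eef_rot: [[0.0, 0.408, -0.913], [0.0, -0.913, -0.408], [-1.0, 0.0, -0.0]]
ft_force: [0.5, 0.2, -0.3]
width: 0.644
```

View pics/w7.png

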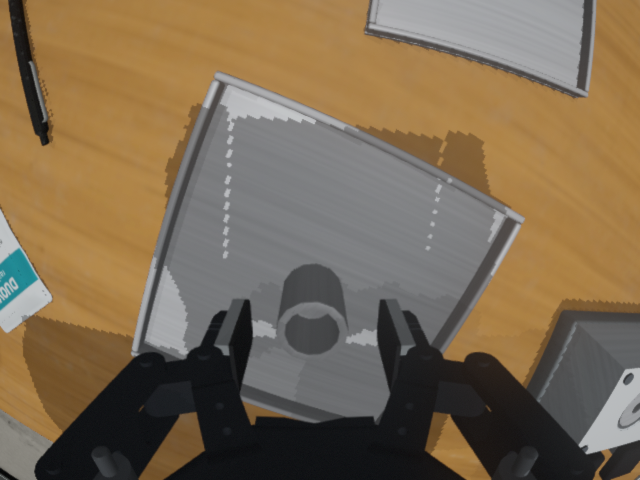

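The insert stands free and upright at (313,310), with the fingers clear on both sides. I'll retreat straight up.

```bash
python3 -m inch '{"fingers":[5.5,5.5,5.5,5.5,5.5,5.5,5.5,5.5],"xyz":[[-1,0,0],[-3,0,0],[-6,0,0],[-10,0,0],[-14,0,0],[-16,0,0],[-16,0,0],[-16,0,0]],"yaw":[0,0,0,0,0,0,0,0]}'
python3 -m inch '{"fingers":[5.5,5.5,5.5,5.5,5.5,5.5,5.5,5.5],"xyz":[[0,3,0],[0,7,0],[0,11,0],[0,15,0],[0,18,0],[0,20,0],[0,20,0],[0,20,0]],"yaw":[0,0,0,0,0,0,0,0]}'
python3 - <<'E'
from cell import vision,nets
import cv2
d=vision.camera("top");cv2.imwrite("pics/t8.png",d["frame"][:,:,::-1])
print(nets.spot_in("top","wide_insert"),nets.spot_in("top","narrow_insert"))
d=vision.camera("scene");cv2.imwrite("pics/s8.png",cv2.resize(d["frame"][200:400,160:420,::-1],None,fx=3,fy=3))
d=vision.camera("wrist");cv2.imwrite("pics/w8.png",d["frame"][:,:,::-1])
E
```

```text
time: 13.25
eef_pos: [0.4954, 0.2288, 0.1893]
eef_rot: [[0.001, 0.409, -0.913], [0.0, -0.913, -0.409], [-1.0, 0.0, -0.001]]
ft_force: [-0.5, 0.5, -0.3]
width: 0.647
time: 14.05
eef_pos: [0.5765, 0.046, 0.1877]
eef_rot: [[-0.002, 0.408, -0.913], [0.0, -0.913, -0.408], [-1.0, -0.001, 0.002]]
ft_force: [-0.4, 0.8, -0.6]
width: 0.647
[{'bbox': [479.0, 235.8, 24.2, 14.3], 'score': 0.69}, {'bbox': [323.8, 273.0, 23.3, 14.8], 'score': 0.57}, {'bbox': [197.7, 280.2, 5.6, 12.0], 'score': 0.54}] [{'bbox': [325.1, 272.0, 22.1, 17.0], 'score': 0.47}]
```

View pics/t8.png

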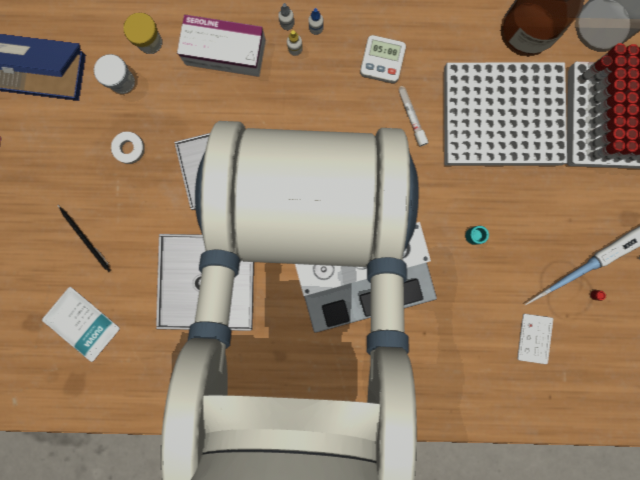

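View pics/s8.png

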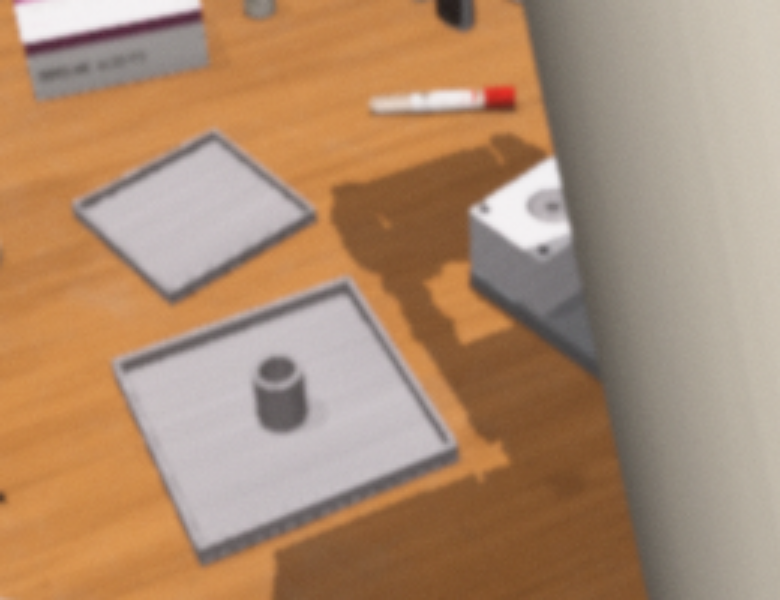

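View pics/w8.png

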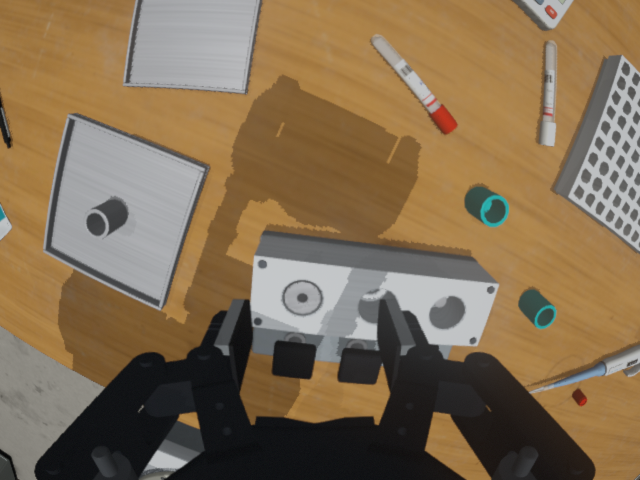

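The scene crop shows the insert upright in the large tray at (280,395). The wrist view shows the narrow insert still in its well at (302,297), the right well empty, and both turquoise pieces in place. I'm handing in.

```bash
python3 -c "
from cell import bot
print(bot.hand_in()); print(bot.get_state()['time'])"
```

```text
the job is handed in; nothing more can be done
None
the job is handed in; nothing more can be done
```

The wide-bore insert is out of the dry block and standing upright near the middle of the 158 mm steel tray. I handed the job in at about 14.3 s.

- **Ejecting:** I pressed the right-hand key (block y = -62) to its stop, at about 38 N by the wrist reading. That is over the 6 to 8 N the key needs and just under the 40 N limit. The reading came from the end of that move, so a brief higher peak would not show; the press was with the shut fingertips.
- **Placing:** I gripped the raised insert, lifted it out, carried it over and lowered it onto the tray floor. The contact force there was about 23 N. It was not dropped.
- **Last checks:** The scene and wrist pictures show the insert upright, the narrow-bore insert still in its well, both turquoise look-alikes in place and the arm clear of everything.
- **One disagreement:** In the last top picture the arm covered most of the view. The network gave the wide insert a middling score of 0.54 in the tray, and also labelled the narrow insert as wide (0.57). The scene and wrist pictures showed which was which.

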